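Check the carburettor's throttle for full travel

TASK

Slide the yellow throttle block out sideways from under the carburettor's throttle lever and set it down (do not drop it) in the blue tray. Then push the red throttle lever's roller all the way down to its stop, hold it there for a full second, and let it rise back to rest under control, without letting it snap back. Leave everything else on the bench where it is.

Things in the scene. Friction and masses are not known exactly. Their poses are not given: they have to be found in the camera images.
- carb: Carburettor (aluminium, four open bores, red bowls front and rear) bolted on a steel stand; fixed, 205 x 180 mm, 161 mm high, brass stud in the middle to 195 mm. Origin: centre of the stand's underside, on the bench. -x is its front, where the throttle lever's free end is; +y is the lever's side; z up.
- throttle (a joint): Sprung red throttle lever, rad: 0 at rest (raised 0.38 above level), 0.70 at its lower stop. Its shaft runs along the carburettor's y through (-0.040, 0, 0.085) m in that frame; the lever points to the front, 120 mm from shaft to roller. A spring pushes it up: about 4 N at the roller at rest, 10 N at the stop.
- roller (a point): Centre of the red roller across the lever's free end, 28 mm in diameter, 50 mm long along the carburettor's y, pressed from above. In the carburettor's frame at (-0.151, 0.110, 0.130) m at rest (top 144 mm above the bench), (-0.154, 0.110, 0.047) m at the stop (top 61 mm). Turns with the lever; parallel to the carburettor's frame at rest.
- chock: Loose yellow block, about 0.2 kg. Origin: centre of its foot's underside; foot 120 (y) x 40 x 15 mm. At y = -40 mm a column 30 x 30 mm, 112 mm high, 3 mm below the roller: it stops the lever. At y = +40 mm the grip fin, 16 mm thick (x), 36 mm wide, top at 125 mm. Cannot be lifted until slid 60 mm along its +y (away from the carburettor), clear of the roller.
- tray: Blue open tray, fixed, 200 x 200 mm outside, walls 4 mm thick and 35 mm high, floor 4 mm thick. Origin: centre of its underside. May stand on either side of the bench.
- case: Closed white parts case with a grey seam, fixed, 190 x 190 x 50 mm; not part of the job; it stands on the other side from the tray. Origin: centre of its underside.
- cup: White plastic cup, 76 mm across, 90 mm high; loose, a bystander. Origin: centre of its underside.
- screwdriver: Orange-handled screwdriver lying flat, 200 mm long; loose, a bystander. Origin: middle of its length, on its underside.
- wrench: Steel wrench lying flat, 170 mm long; loose, a bystander. Origin: middle of its length, on its underside.
- bowl: Red float bowl lying flat, 60 x 100 x 35 mm, a brass fitting on top; loose, a bystander. Origin: centre of its underside.
Mind the look-alikes: they are no part of the job. What is meant by the chock is not grey, pink or turquoise, and is the smaller of those in its own colour.

How it is judged:
By the outcome, as a careful person would: the job done as asked, in the order asked, and still so for the second after the job is handed in, with the robot touching nothing.
It also fails if it takes over 62 s, if anything falls off the work surface, if the arm or the gripper's body presses on something with over 40 N, if the wrist force passes 120 N, or if a joint passes its speed limit or range.

ROBOT

A 6-joint arm with a two-finger parallel gripper is mounted at the origin on the work surface. World frame = base frame: x ahead of the robot, y to its left, z up, the work surface at z = 0. Lengths are in mm, angles in rad, forces in N, time in s.
With the tool pointing down it reaches from about 350 to 975 mm from the base axis. Payload 7.1 kg.
Tool frame: the origin (TCP) lies midway between the tips of the shut fingers; the grasp point (between the pads) lies 19 mm behind it; z points along the fingers, y is the line along which they close (so a half turn about z gives the same grasp; the last joint's range is limited). The gripper opens to 88 mm and grips with 3 to 60 N. Pads are 20 mm wide; open, the fingers measure 115 mm over their backs; the gripper's body (75 mm by 178 mm) begins 61 mm behind the grasp point.
Start: joints at [-1.334, 0.423, 1.63, -0, 1.089, -0.019], TCP at [158.156, -604.642, 222.675] pointing down, gripper open.
Joint ranges: [-3, 3], [-0.9, 2.11], [0.09, 2.58], [-1.31, 4.45], [0.11, 2.69], [-2.54, 2.54]. Speed limits (rad/s): [2.39, 2.39, 3.01, 3.14, 3.14, 3.14].

INTERFACE

Orientations are given as a rotation vector (axis times angle).
In Python, from workcell import get_obs, get_image, camera_params, close_job gives the robot as it stands.
- The arm moves only by the shell command python3 -m creep 'ROWS' [OPENING]. ROWS is a JSON object of lists of equal length, an entry for each row: "delta_pos": the shift along the tool's x, y, z in m, a list of three; "twist": the turn, a rotation vector about the tool's x, y, z in degrees, a list of three. A call has 1 to 20 rows; each row shifts and turns the commanded pose from where the row before left it, along the tool's axes as they then stand; what a row does not reach is not made up. A row lasts 1/12 s, in which the tool goes at most 41.7 mm and 7.16 degrees, less where a joint would pass 70% of its speed; a pose out of reach is approached as far as the arm can. A call with a gripper value outside its range is refused whole. OPENING is the opening, from 0 (shut) to 1 (fully open), set as the call begins (- or left out, the last holds). The fingers move at their own pace and stop on an object; the grip force is fixed at half the most. Time passes only in rows, so rows that do not move let the fingers close. It gives the time, the measured TCP pose, the force, the opening and the grip force at its end, in the units of the state.
- get_obs(): the state, without advancing time (a new reading comes with each control period).
- get_image(name): name is "side" or "top"; returns (picture, depth): 420x560x3 uint8, red, green, blue; 420x560 float32, mm along the optical axis (not along the pixel's ray), 0 where there is no reading.
- camera_params(name): a dict with "camera_matrix" (3x3 intrinsics, pixels), "k1" (the pictures are not rectified: a ray, as slopes to the right and down, at radius r is drawn at 1 + k1 r^2 times it, then the intrinsics apply), "extrinsics" (4x4, takes a point from camera to world coordinates). Camera axes: x right, y down, z forward; pixel columns grow to the right and rows downward; lengths in mm; the calibration is good to about 2 mm. A picture is of the moment at which its call begins. camera_params takes no time and is no camera call.
- close_job(): hands the job in; it is judged then, once.
The state is a dict: "t": time; "qpos": joint angles; "qvel": joint speeds; "joint_torque": joint torques, N m; "ee_pos": TCP position; "orientation": TCP orientation; "ft_force": force on the tool from outside, world axes, zero at the start; "moment": the same for the moment, N m; "width": finger opening in mm; "grasp_force": force on a finger pad.
Only numpy, scipy, OpenCV 4.12 (cv2) and the standard library are available. Lean on these libraries where they do the work, as an engineer would, in place of code of your own. Each camera call takes 0.05 s, during which the arm holds its last target. There are 200 camera calls.

## Working session

There is one attempt and no reset: what is moved stays moved. The work goes in short steps, Python scripts to look and compute and a shell command to move; the robot and the scene stay as the last step left them, time stands still between calls to the robot, and variables do not carry over. Pictures are saved under pics/ and viewed, at most 10 in all, crops included, and the job is handed in when it is done.

```bash
mkdir -p pics; ls; cat > h.py <<'E'
import numpy as np,cv2
from workcell import get_obs,get_image,camera_params
def pts(name,dep):
    """world xyz for each pixel"""
    p=camera_params(name);K=np.array(p["camera_matrix"],float);T=np.array(p["extrinsics"],float)
    h,w=dep.shape;u,v=np.meshgrid(np.arange(w),np.arange(h))
    uv=np.stack([u,v],-1).reshape(-1,1,2).astype(float)
    # undistort: drawn = s*(1+k1 r^2)
    n=cv2.undistortPointsIter(uv,K,np.array([p["k1"],0,0,0,0.]),None,None,(3,50,1e-9)).reshape(h,w,2)
    c=np.dstack([n[...,0]*dep,n[...,1]*dep,dep])
    return c@T[:3,:3].T+T[:3,3]
E
python3 - <<'E'
from h import *
for n in("top","side"):
    im,d=get_image(n);np.savez(f"{n}0.npz",im=im,d=d)
    cv2.imwrite(f"pics/{n}0.png",im[...,::-1]);p=camera_params(n);print(n,p)
print(get_obs())
E
```

```text
pics
top {'camera_matrix': array([[412.13071123,   0.        , 275.47080344],
       [  0.        , 412.13071123, 211.95442204],
       [  0.        ,   0.        ,   1.        ]]), 'k1': -0.04525868876948142, 'extrinsics': array([[-1.82213174e-02, -9.88522438e-01,  1.49971242e-01,
         3.28119261e+02],
       [-9.99631294e-01,  1.49914376e-02, -2.26391845e-02,
         9.69083478e+00],
       [ 2.01310574e-02, -1.50328462e-01, -9.88431128e-01,
         1.11482496e+03],
       [ 0.00000000e+00,  0.00000000e+00,  0.00000000e+00,
         1.00000000e+00]])}
side {'camera_matrix': array([[472.05888975,   0.        , 283.82823793],
       [  0.        , 472.05888975, 210.62326948],
       [  0.        ,   0.        ,   1.        ]]), 'k1': -0.04863025390709426, 'extrinsics': array([[-8.70080658e-01, -3.46644456e-01,  3.50424414e-01,
         5.28136743e+01],
       [-4.92735619e-01,  5.92803996e-01, -6.37020433e-01,
         7.52313802e+02],
       [ 1.30866086e-02, -7.26925748e-01, -6.86591361e-01,
         9.48764663e+02],
       [ 0.00000000e+00,  0.00000000e+00,  0.00000000e+00,
         1.00000000e+00]])}
{'t': 0.1, 'qpos': array([-1.33399438e+00,  4.23795701e-01,  1.63061054e+00, -9.08731348e-06,
        1.08859593e+00, -1.89835948e-02]), 'qvel': array([ 0.00071237, -0.00211515, -0.00097769, -0.00034688, -0.00072332,
        0.00088584]), 'joint_torque': array([-1.01441536e-03, -5.45616782e+01, -2.74325430e+01,  6.45248755e-02,
        1.88506191e-02, -1.10329486e-05]), 'ee_pos': array([ 158.04199793, -604.1647541 ,  221.96109039]), 'orientation': array([-3.11454511e+00, -4.00520538e-01,  2.53111369e-04]), 'ft_force': array([ 0.43843943,  0.37199267, -0.05707273]), 'moment': array([ 0.02313237, -0.01120287, -0.01009797]), 'grasp_force': 0.0, 'width': 87.73117390286761}
```

View pics/top0.png

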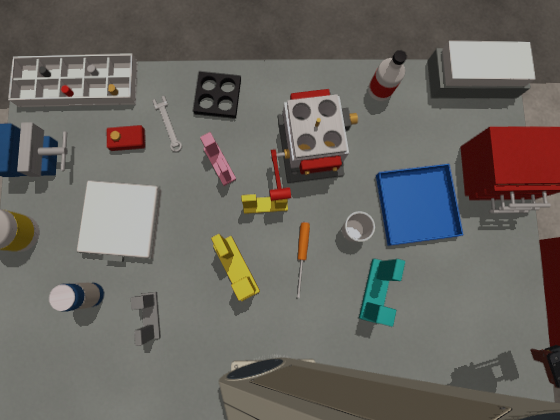

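View pics/side0.png

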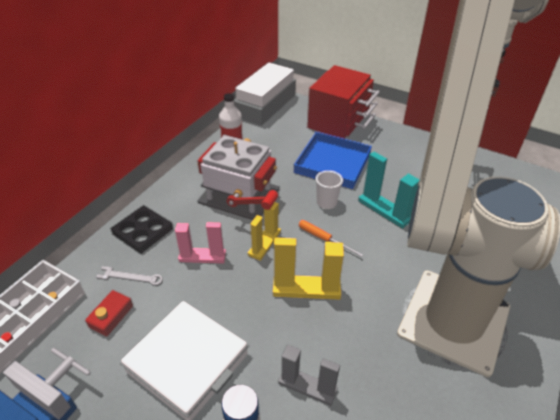

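Candidates for the chock, in the top view: small yellow (265,204), large yellow (235,267), pink (218,160), turquoise (380,292) and grey (147,318). I choose the small yellow one, since it stands under the red roller at (280,194). In the side view it is at (265,235), with the tray at (333,158), the cup at (329,188) and the screwdriver at (330,238).

```bash
python3 - <<'E'
from h import *
def seg(n):
    z=np.load(n+"0.npz");im,d=z["im"],z["d"];P=pts(n,d);hsv=cv2.cvtColor(im,cv2.COLOR_RGB2HSV);return im,d,P,hsv
for n,box in(("top",(235,180,305,225)),("side",(240,190,285,265))):
    im,d,P,hsv=seg(n);x0,y0,x1,y1=box
    B=np.zeros(d.shape,bool);B[y0:y1,x0:x1]=1;B&=d>0
    Y=B&(abs(hsv[...,0].astype(int)-27)<7)&(hsv[...,1]>130)
    for nm,lo,hi in(("foot",8,22),("col",105,117),("fin",120,131)):
        q=P[Y&(P[...,2]>lo)&(P[...,2]<hi)]
        if len(q)>3:
            r=cv2.minAreaRect(q[:,:2].astype(np.float32));print(n,nm,len(q),q.mean(0).round(1),q.min(0).round(),q.max(0).round(),r)
    R=B&((hsv[...,0]<6)|(hsv[...,0]>174))&(hsv[...,1]>130)
    q=P[R&(P[...,2]>135)&(P[...,2]<150)]
    if len(q)>3: print(n,"roller",len(q),q.mean(0).round(1),q[:,2].max(),cv2.minAreaRect(q[:,:2].astype(np.float32)))
im,d,P,hsv=seg("top")
bl=(hsv[...,0]>100)&(hsv[...,0]<125)&(hsv[...,1]>130);bl[:, :350]=0;bl[:,480:]=0
for lo,hi in((-3,12),(28,42)):
    q=P[bl&(P[...,2]>lo)&(P[...,2]<hi)];print("tray",len(q),cv2.minAreaRect(q[:,:2].astype(np.float32)))
# carb: top rim and stud
q=P[120:180,275:360].reshape(-1,3);k=(q[:,2]>150)&(q[:,2]<170);print("carbtop",cv2.minAreaRect(q[k][:,:2].astype(np.float32)))
k=q[:,2]>178;print("stud",q[k].mean(0) if k.any() else None)
B=np.zeros(d.shape,bool);B[200:245,340:380]=1;q=P[B&(P[...,2]>80)&(P[...,2]<97)];print("cup",cv2.minAreaRect(q[:,:2].astype(np.float32)))
q=P[B&(P[...,2]>80)]
sd=(hsv[...,0]>4)&(hsv[...,0]<18)&(hsv[...,1]>150);sd[:215]=0;sd[265:]=0;sd[:,:290]=0;sd[:,320:]=0
q=P[sd];print("sd handle",q.min(0).round(),q.max(0).round())
a=cv2.resize(im[175:235,235:305],None,fx=8,fy=8,interpolation=cv2.INTER_CUBIC)
cv2.imwrite("pics/crop.png",a[...,::-1])
E
```

```text
top foot 352 [511.9  15.9  15.6] [496. -47.   9.] [537.  72.  21.] ((517.3701171875, 12.886566162109375), (38.530120849609375, 119.21966552734375), 2.9267871379852295)
top col 46 [508.4  -3.8 112.2] [505. -42. 106.] [512.  69. 117.] ((508.2707824707031, 13.138679504394531), (7.146144866943359, 111.0304946899414), 0.5196508169174194)
top fin 85 [515.2  52.5 125.4] [508.  36. 120.] [524.  71. 130.] ((515.047607421875, 53.082420349121094), (14.867469787597656, 34.400699615478516), 4.5400214195251465)
top roller 212 [522.  -24.7 142.2] 148.30390124221378 ((524.0432739257812, -23.981367111206055), (28.286785125732422, 49.52532958984375), 6.966403961181641)
side foot 297 [510.7  24.1  16.1] [494. -64.   8.] [591.  76.  22.] ((525.9024658203125, -0.8004150390625), (76.85598754882812, 164.3697509765625), 26.622318267822266)
side col 105 [477.5  50.6 111. ] [392. -40. 105.] [517. 138. 117.] ((479.3285827636719, 64.54788208007812), (69.25514221191406, 206.3306121826172), 34.66609573364258)
side fin 109 [484.6  76.6 125.8] [393.  35. 120.] [524. 140. 131.] ((465.4647216796875, 93.30848693847656), (32.55140686035156, 158.7073516845703), 52.65958023071289)
side roller 159 [520.3 -19.1 142.2] 148.28190483097364 ((524.5167846679688, -21.422100067138672), (32.19041442871094, 52.79454040527344), 5.300422668457031)
tray 4551 ((514.578857421875, -414.1636962890625), (206.83055114746094, 217.0726776123047), 6.216749668121338)
tray 591 ((510.0442810058594, -405.9931640625), (198.69622802734375, 200.01751708984375), 6.466536521911621)
carbtop ((655.85595703125, -117.48695373535156), (93.85680389404297, 131.6151123046875), 4.016666412353516)
stud [484.40743335 -45.52455825 706.66153007]
cup ((445.95050048828125, -224.54287719726562), (74.12690734863281, 73.88502502441406), 42.25718688964844)
sd handle [ 328. -104.    1.] [ 463.   10. 1115.]
```

View pics/crop.png

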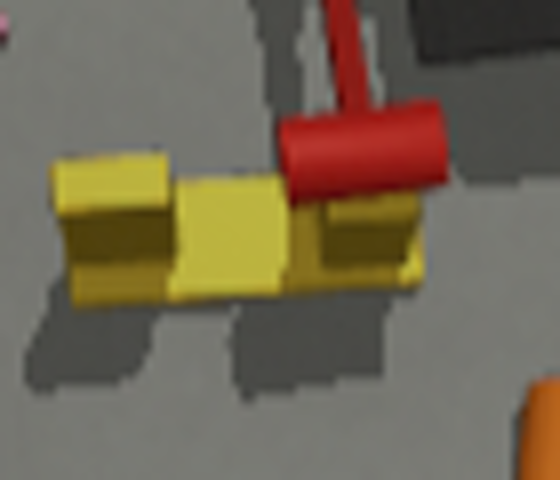

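The crop confirms the choice. The fin is on the left (crop 110,185), clear of the roller (365,150), and the column stands under the roller. The measured foot (38 x 119), fin height (125), roller and tray sizes all fit the description, and the chock's yaw is about 4°. Next I turn the tool in place while checking the surrounding heights.

```bash
cat >> h.py <<'E'
from scipy.spatial.transform import Rotation as R
def go(x,y,z):
    o=get_obs();M=R.from_rotvec(o["orientation"]).as_matrix()
    print("t",round(o["t"],2),"tcp",o["ee_pos"].round(1),"toolx",M[:,0].round(3),"tooly",M[:,1].round(3),"toolz",M[:,2].round(3),"F",o["ft_force"].round(1),"w",round(o["width"],1))
    print(" delta tool mm",(M.T@(np.array([x,y,z])-o["ee_pos"])).round(1))
E
python3 - <<'E'
from h import *
z=np.load("top0.npz");im,d=z["im"],z["d"];P=pts("top",d)
for nm,(a,b,c,e) in dict(bigyel=(205,230,262,305),pink=(195,130,240,188),teal=(355,255,410,330),front=(292,150,350,182),bottle=(365,45,410,105)).items():
    q=P[b:e,a:c].reshape(-1,3);k=(q[:,2]>20)&(q[:,2]<300);q=q[k];print(nm,q.min(0).round(),np.percentile(q,98,axis=0).round(),q.max(0).round())
E
python3 -m creep '{"delta_pos":[[0,0,0],[0,0,0],[0,0,0],[0,0,0],[0,0,0],[0,0,0],[0,0,0],[0,0,0],[0,0,0],[0,0,0],[0,0,0],[0,0,0]],"twist":[[0,0,-6.6],[0,0,-6.6],[0,0,-6.6],[0,0,-6.6],[0,0,-6.6],[0,0,-6.6],[0,0,-6.6],[0,0,-6.6],[0,0,-6.6],[0,0,-6.6],[0,0,-6.6],[0,0,-6.6]]}' 1
python3 -c "
from h import *
go(515,50,200)"
```

```text
bigyel [264.  31.  20.] [420. 133. 176.] [431. 152. 180.]
pink [580. 103.  20.] [680. 169. 127.] [686. 174. 130.]
teal [ 197. -309.   20.] [ 358. -238.  173.] [ 366. -230.  177.]
front [ 576. -195.   22.] [625. -58. 163.] [646. -55. 167.]
bottle [ 814. -357.   20.] [ 871. -288.  192.] [ 880. -286.  195.]
t: 1.1
ee_pos: [158.1, -604.3, 222.2]
orientation: [-2.138, -2.3, -0.001]
ft_force: [0.2, 0.6, -0.1]
width: 87.5
grasp_force: 0.0
t 1.1 tcp [ 158.1 -604.3  222.2] toolx [-0.073  0.997  0.001] tooly [ 0.997  0.073 -0.   ] toolz [-0.     0.001 -1.   ] F [ 0.2  0.6 -0.1] w 87.5
 delta tool mm [626.5 403.7  22.7]
```

```bash
python3 - <<'E'
from h import *
z=np.load("top0.npz");im,d=z["im"],z["d"];P=pts("top",d)
q=P[225:310,200:265].reshape(-1,3)
for lo,hi in((60,160),(160,185)):
    k=(q[:,2]>lo)&(q[:,2]<hi)&(q[:,1]>20)
    print(lo,cv2.boxPoints(cv2.minAreaRect(q[k][:,:2].astype(np.float32))).round(),q[k].max(0).round())
    k&=q[:,0]>370;print(cv2.boxPoints(cv2.minAreaRect(q[k][:,:2].astype(np.float32))).round())
E
python3 -m creep '{"delta_pos":[[0.03132,0.0202,0],[0.03132,0.0202,0],[0.03132,0.0202,0],[0.03132,0.0202,0],[0.03132,0.0202,0],[0.03132,0.0202,0],[0.03132,0.0202,0],[0.03132,0.0202,0],[0.03132,0.0202,0],[0.03132,0.0202,0],[0.03132,0.0202,0],[0.03132,0.0202,0],[0.03132,0.0202,0],[0.03132,0.0202,0],[0.03132,0.0202,0],[0.03132,0.0202,0],[0.03132,0.0202,0],[0.03132,0.0202,0],[0.03132,0.0202,0],[0.03132,0.0202,0]],"twist":[[0,0,0],[0,0,0],[0,0,0],[0,0,0],[0,0,0],[0,0,0],[0,0,0],[0,0,0],[0,0,0],[0,0,0],[0,0,0],[0,0,0],[0,0,0],[0,0,0],[0,0,0],[0,0,0],[0,0,0],[0,0,0],[0,0,0],[0,0,0]]}' 1
python3 -c "
from h import *
go(515,50,88)"
```

```text
60 [[270.  75.]
 [291.  38.]
 [426. 112.]
 [406. 149.]] [423. 117. 160.]
[[372. 115.]
 [373.  97.]
 [423.  99.]
 [423. 117.]]
160 [[274.  73.]
 [291.  42.]
 [426. 120.]
 [408. 150.]] [423. 137. 180.]
[[371. 116.]
 [381.  96.]
 [426. 118.]
 [416. 138.]]
t: 2.77
ee_pos: [519.5, 49.4, 222.5]
orientation: [-2.145, -2.295, 0.001]
ft_force: [0.8, -0.6, 0.2]
width: 87.7
grasp_force: 0.0
t 2.77 tcp [519.5  49.4 222.5] toolx [-0.068  0.998 -0.   ] tooly [ 0.998  0.068 -0.   ] toolz [-0. -0. -1.] F [ 0.8 -0.6  0.2] w 87.7
 delta tool mm [  0.9  -4.4 134.5]
```

The big yellow block is 180 mm tall and comes within reach of the gripper's body if the fingers close along x. I'll grip the fin across its 36 mm width instead, with the body along y and the fingers opened to about 52 mm. That needs a 90° turn.

```bash
python3 -m creep '{"delta_pos":[[0,0,0],[0,0,0],[0,0,0],[0,0,0],[0,0,0],[0,0,0],[0,0,0],[0,0,0],[0,0,0],[0,0,0],[0,0,0],[0,0,0],[0,0,0]],"twist":[[0,0,6.92],[0,0,6.92],[0,0,6.92],[0,0,6.92],[0,0,6.92],[0,0,6.92],[0,0,6.92],[0,0,6.92],[0,0,6.92],[0,0,6.92],[0,0,6.92],[0,0,6.92],[0,0,6.92]]}' 0.59
python3 -c "
from h import *
go(515,53,85)"
```

```text
t: 3.85
ee_pos: [518.8, 47.5, 222.4]
orientation: [3.14, 0.097, -0.001]
ft_force: [-0.0, -0.2, -0.2]
width: 51.8
grasp_force: 0.0
t 3.85 tcp [518.8  47.5 222.4] toolx [ 0.998  0.062 -0.001] tooly [ 0.062 -0.998 -0.   ] toolz [-0.001 -0.    -1.   ] F [-0.  -0.2 -0.2] w 51.8
 delta tool mm [ -3.4  -5.7 137.4]
```

```bash
python3 -m creep '{"delta_pos":[[-0.0034,-0.0057,0.018],[0,0,0.018],[0,0,0.018],[0,0,0.018],[0,0,0.01],[0,0,0]],"twist":[[0,0,0],[0,0,0],[0,0,0],[0,0,0],[0,0,0],[0,0,0]]}'
python3 - <<'E'
from h import *
go(515,53,85)
ims=[get_image(n)[0] for n in("top","side")]
a=cv2.resize(ims[0][150:250,220:340],(480,400));b=cv2.resize(ims[1][170:280,200:330],(473,400))
b=b[:,:320]
cv2.imwrite("pics/pre.png",np.hstack([a,b])[...,::-1])
E
```

```text
t: 4.35
ee_pos: [513.7, 52.8, 138.5]
orientation: [3.14, 0.107, -0.007]
ft_force: [-0.7, -0.7, 0.6]
width: 51.8
grasp_force: 0.0
t 4.35 tcp [513.7  52.8 138.5] toolx [ 0.998  0.068 -0.004] tooly [ 0.068 -0.998  0.   ] toolz [-0.004 -0.    -1.   ] F [-0.7 -0.7  0.6] w 51.8
 delta tool mm [ 1.6 -0.1 53.5]
```

View pics/pre.png

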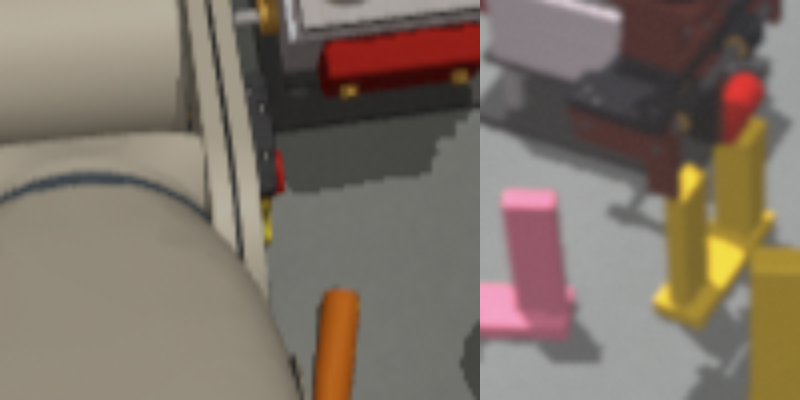

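The arm hides the top view. In the side view the fingers (around 690,130) straddle the fin top at (690,175), next to the roller at (745,95). Now I descend.

```bash
python3 -m creep '{"delta_pos":[[0.001,0,0.008],[0,0,0.008],[0,0,0.008]],"twist":[[0,0,0],[0,0,0],[0,0,0]]}' && python3 -m creep '{"delta_pos":[[0,0,0.008],[0,0,0.008],[0,0,0.008],[0,0,0.005],[0,0,0]],"twist":[[0,0,0],[0,0,0],[0,0,0],[0,0,0],[0,0,0]]}' && python3 -m creep '{"delta_pos":[[0,0,0],[0,0,0],[0,0,0],[0,0,0],[0,0,0],[0,0,0]],"twist":[[0,0,0],[0,0,0],[0,0,0],[0,0,0],[0,0,0],[0,0,0]]}' 0
```

```text
t: 4.7
ee_pos: [516.9, 53.1, 116.7]
orientation: [-3.14, -0.107, -0.002]
ft_force: [0.7, 0.2, -1.7]
width: 51.9
grasp_force: 0.0
t: 5.12
ee_pos: [515.5, 53.0, 86.3]
orientation: [3.14, 0.107, -0.004]
ft_force: [-0.1, 0.1, 0.6]
width: 51.8
grasp_force: 0.0
t: 5.62
ee_pos: [516.6, 53.1, 88.0]
orientation: [-3.14, -0.107, -0.001]
ft_force: [0.1, 0.4, 0.9]
width: 36.0
grasp_force: 30.0
```

```bash
python3 -m creep '{"delta_pos":[[0,-0.003,0],[0,-0.005,0],[0,-0.006,0],[0,-0.006,0]],"twist":[[0,0,0],[0,0,0],[0,0,0],[0,0,0]]}' && python3 -m creep '{"delta_pos":[[0,-0.006,0],[0,-0.006,0],[0,-0.006,0],[0,-0.006,0],[0,-0.006,0],[0,-0.006,0],[0,-0.006,0],[0,-0.006,0],[0,-0.004,0],[0,0,0]],"twist":[[0,0,0],[0,0,0],[0,0,0],[0,0,0],[0,0,0],[0,0,0],[0,0,0],[0,0,0],[0,0,0],[0,0,0]]}'
python3 - <<'E'
from h import *
ims=[get_image(n)[0] for n in("top","side")]
a=cv2.resize(ims[0][150:250,220:340],(480,400));b=cv2.resize(ims[1][170:280,200:330],(473,400))[:,:320]
cv2.imwrite("pics/slid.png",np.hstack([a,b])[...,::-1])
E
```

```text
t: 5.95
ee_pos: [515.3, 73.4, 87.9]
orientation: [3.14, 0.107, 0.001]
ft_force: [0.4, -2.0, 4.6]
width: 35.8
grasp_force: 30.0
t: 6.78
ee_pos: [511.6, 126.1, 87.9]
orientation: [-3.139, -0.107, -0.001]
ft_force: [0.7, 0.4, 6.1]
width: 35.8
grasp_force: 30.0
```

View pics/slid.png

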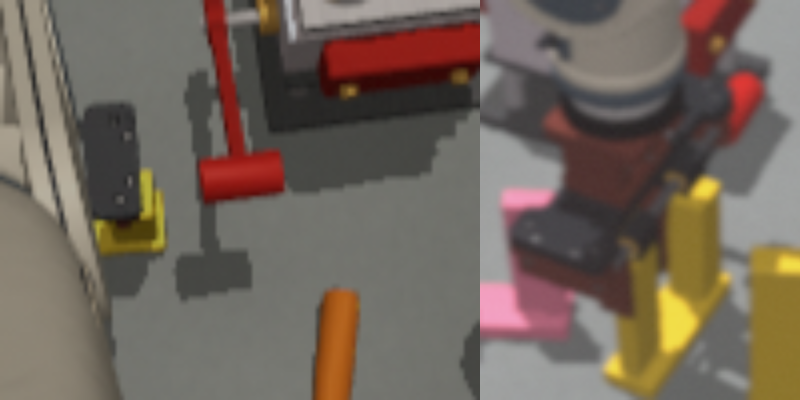

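The block now stands clear of the roller: the fin and column at (130,215) sit left of the roller at (240,175) in the top crop, and the block is upright. I lift it and carry it over.

```bash
python3 -m creep '{"delta_pos":[[0,0,-0.003],[0,0,-0.006],[0,0,-0.01],[0,0,-0.015],[0,0,-0.02],[0,0,-0.025],[0,0,-0.025],[0,0,-0.025],[0,0,-0.025],[0,0,-0.02],[0,0,-0.015],[0,0,-0.008],[0,0,-0.003]],"twist":[[0,0,0],[0,0,0],[0,0,0],[0,0,0],[0,0,0],[0,0,0],[0,0,0],[0,0,0],[0,0,0],[0,0,0],[0,0,0],[0,0,0],[0,0,0]]}' && python3 -m creep '{"delta_pos":[[-0.001,0.010,0],[-0.002,0.020,0],[-0.002,0.027,0],[-0.002,0.028,0],[-0.002,0.028,0],[-0.002,0.028,0],[-0.002,0.028,0],[-0.002,0.028,0],[-0.002,0.028,0],[-0.002,0.028,0],[-0.002,0.028,0],[-0.002,0.028,0],[-0.002,0.028,0],[-0.002,0.028,0],[-0.002,0.028,0],[-0.002,0.028,0],[-0.002,0.028,0],[-0.002,0.026,0],[-0.002,0.02,0],[-0.001,0.01,0]],"twist":[[0,0,0],[0,0,0],[0,0,0],[0,0,0],[0,0,0],[0,0,0],[0,0,0],[0,0,0],[0,0,0],[0,0,0],[0,0,0],[0,0,0],[0,0,0],[0,0,0],[0,0,0],[0,0,0],[0,0,0],[0,0,0],[0,0,0],[0,0,0]]}'
python3 - <<'E'
from h import *
im,d=get_image("top");P=pts("top",d);hsv=cv2.cvtColor(im,cv2.COLOR_RGB2HSV)
go(507,-366,150)
a=cv2.resize(im[120:300,250:500],(500,360));b=cv2.resize(get_image("side")[0][90:250,220:400],(400,360))[:,:300]
cv2.imwrite("pics/carry.png",np.hstack([a,b])[...,::-1])
Y=(abs(hsv[...,0].astype(int)-27)<7)&(hsv[...,1]>130)&(P[...,2]>160)&(P[...,1]<-200)
q=P[Y]
print(len(q))
if len(q)>5: print(q.min(0).round(),q.max(0).round())
E
```

```text
t: 7.97
ee_pos: [511.8, 125.0, 289.4]
orientation: [-3.139, -0.107, -0.004]
ft_force: [0.8, 0.1, -1.4]
width: 35.6
grasp_force: 30.0
t: 9.63
ee_pos: [506.3, -383.9, 285.7]
orientation: [-3.139, -0.104, 0.004]
ft_force: [-0.1, 0.5, -2.6]
width: 35.6
grasp_force: 30.0
t 9.68 tcp [ 506.4 -384.4  285.8] toolx [ 0.998  0.066 -0.002] tooly [ 0.066 -0.998 -0.001] toolz [-0.002  0.001 -1.   ] F [ 0.7 -0.5 -1.3] w 36.1
 delta tool mm [  2.1 -18.3 135.9]
331
[ 468. -446.  202.] [ 522. -306.  410.]
```

View pics/carry.png

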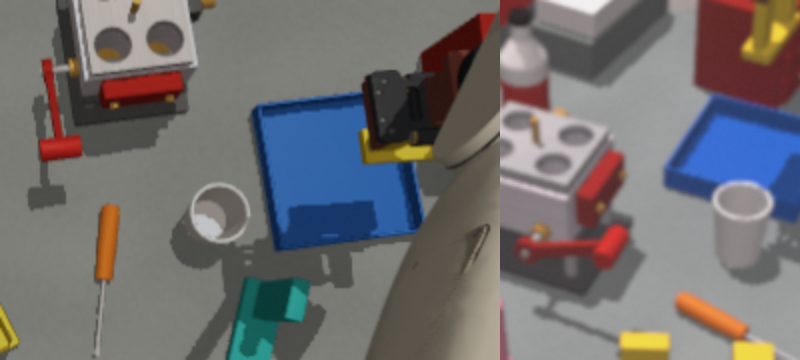

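The block is held level above the tray, at about (400,145), and nothing else has moved. I shift back 18 mm and lower it.

```bash
python3 -m creep '{"delta_pos":[[0.001,-0.006,0.005],[0.001,-0.008,0.012],[0,-0.004,0.018],[0,0,0.022],[0,0,0.022],[0,0,0.022],[0,0,0.022],[0,0,0.018],[0,0,0.014],[0,0,0.01],[0,0,0.006],[0,0,0.004],[0,0,0]],"twist":[[0,0,0],[0,0,0],[0,0,0],[0,0,0],[0,0,0],[0,0,0],[0,0,0],[0,0,0],[0,0,0],[0,0,0],[0,0,0],[0,0,0],[0,0,0]]}' && python3 -m creep '{"delta_pos":[[0,0,0.003],[0,0,0.003],[0,0,0.003],[0,0,0.002],[0,0,0.002],[0,0,0]],"twist":[[0,0,0],[0,0,0],[0,0,0],[0,0,0],[0,0,0],[0,0,0]]}'
```

```text
t: 10.82
ee_pos: [508.6, -362.7, 112.3]
orientation: [-3.139, -0.108, 0.001]
ft_force: [-0.7, -0.3, -1.5]
width: 35.9
grasp_force: 30.0
t: 11.32
ee_pos: [508.4, -363.4, 99.3]
orientation: [-3.139, -0.107, 0.001]
ft_force: [0.2, -0.2, -1.2]
width: 36.0
grasp_force: 30.0
```

```bash
python3 -m creep '{"delta_pos":[[0,0,0.002],[0,0,0.002],[0,0,0.001],[0,0,0]],"twist":[[0,0,0],[0,0,0],[0,0,0],[0,0,0]]}' && python3 -m creep '{"delta_pos":[[0,0,0.001],[0,0,0.001],[0,0,0]],"twist":[[0,0,0],[0,0,0],[0,0,0]]}'
```

```text
t: 11.65
ee_pos: [508.4, -363.4, 94.4]
orientation: [-3.139, -0.107, 0.001]
ft_force: [-0.3, 0.7, -2.4]
width: 36.0
grasp_force: 30.0
t: 11.9
ee_pos: [508.6, -363.4, 92.5]
orientation: [-3.14, -0.107, 0.0]
ft_force: [0.6, 0.5, -2.2]
width: 35.6
grasp_force: 30.0
```

```bash
python3 -m creep '{"delta_pos":[[0,0,0.001],[0,0,0]],"twist":[[0,0,0],[0,0,0]]}' && python3 -m creep '{"delta_pos":[[0,0,0.001],[0,0,0]],"twist":[[0,0,0],[0,0,0]]}'
```

```text
t: 12.07
ee_pos: [508.8, -363.6, 92.0]
orientation: [3.14, 0.107, 0.0]
ft_force: [-0.3, 0.1, 0.2]
width: 36.2
grasp_force: 30.0
t: 12.23
ee_pos: [508.9, -363.6, 91.9]
orientation: [3.139, 0.107, 0.001]
ft_force: [-2.6, 1.5, 9.0]
width: 36.1
grasp_force: 30.0
```

Touchdown confirmed: the vertical force changed from -2 N to +9 N. I release and back off.

```bash
python3 -m creep '{"delta_pos":[[0,0,0],[0,0,0],[0,0,0],[0,0,0]],"twist":[[0,0,0],[0,0,0],[0,0,0],[0,0,0]]}' 0.66 && python3 -m creep '{"delta_pos":[[0,0,-0.005],[0,0,-0.01],[0,0,-0.015],[0,0,-0.02],[0,0,-0.025],[0,0,-0.025],[0,0,-0.02],[0,0,-0.01],[0,0,0]],"twist":[[0,0,0],[0,0,0],[0,0,0],[0,0,0],[0,0,0],[0,0,0],[0,0,0],[0,0,0],[0,0,0]]}'
python3 - <<'E'
from h import *
go(517,-24,200)
a=cv2.resize(get_image("top")[0][120:300,250:500],(500,360));b=cv2.resize(get_image("side")[0][90:250,260:440],(400,360))[:,:300]
cv2.imwrite("pics/placed.png",np.hstack([a,b])[...,::-1])
E
```

```text
t: 12.57
ee_pos: [508.6, -363.5, 90.6]
orientation: [3.14, 0.107, 0.0]
ft_force: [0.3, -0.3, 0.1]
width: 56.7
grasp_force: 0.0
t: 13.32
ee_pos: [509.9, -364.4, 224.0]
orientation: [3.136, 0.107, 0.007]
ft_force: [0.8, -0.1, -0.6]
width: 57.8
grasp_force: 0.0
t 13.32 tcp [ 509.9 -364.4  224. ] toolx [0.998 0.068 0.004] tooly [ 0.068 -0.998  0.004] toolz [ 0.004 -0.003 -1.   ] F [ 0.8 -0.1 -0.6] w 57.8
 delta tool mm [  30.1 -339.2   22.9]
```

View pics/placed.png

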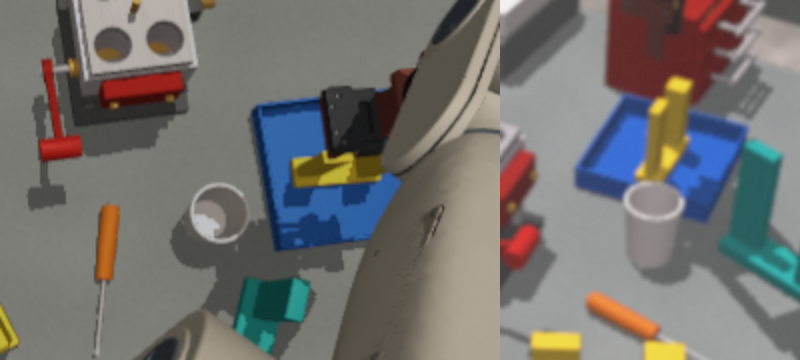

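The block stands upright inside the tray at (335,170). Now I move over the roller with the fingers shut and tilt 10°, so the gripper's body leans away from the carburettor.

```bash
python3 -m creep '{"delta_pos":[[0.001,-0.010,0],[0.002,-0.02,0],[0.002,-0.025,0],[0.002,-0.025,0],[0.002,-0.025,0],[0.002,-0.025,0],[0.002,-0.025,0],[0.002,-0.025,0],[0.002,-0.025,0],[0.002,-0.025,0],[0.002,-0.025,0],[0.002,-0.025,0],[0.002,-0.025,0],[0.002,-0.02,0],[0.002,-0.01,0],[0.001,-0.004,0],[0,0,0],[0,0,0],[0,0,0]],"twist":[[0,0,0],[0,0,0],[0,0,0],[0,0,0],[0,0,0],[0,0,0],[0,0,0],[0,0,0],[0,0,0],[0,0,0],[0,0,0],[0,0,0],[0,0,0],[0,0,0],[0,0,0],[0,0,0],[0,5,0],[0,5,0],[0,0,0]]}' 0
python3 - <<'E'
from h import *
go(517,-24,150)
im,d=get_image("side");P=pts("side",d);hsv=cv2.cvtColor(im,cv2.COLOR_RGB2HSV)
Rm=((hsv[...,0]<6)|(hsv[...,0]>174))&(hsv[...,1]>130)&(abs(P[...,0]-520)<40)&(abs(P[...,1]+24)<40)&(P[...,2]>110)
q=P[Rm];print(len(q),q.min(0).round(),q.max(0).round())
b=cv2.resize(im[120:260,200:360],(640,560));cv2.imwrite("pics/above.png",b[...,::-1])
E
```

```text
t: 15.0
ee_pos: [512.3, -23.5, 219.2]
orientation: [-3.122, -0.106, -0.271]
ft_force: [-0.1, -0.7, 0.4]
width: 0.4
grasp_force: 0.0
t 15.0 tcp [512.3 -23.5 219.2] toolx [0.983 0.067 0.172] tooly [ 0.068 -0.998 -0.   ] toolz [ 0.172  0.012 -0.985] F [-0.1 -0.7  0.4] w 0.4
 delta tool mm [-7.4  0.8 68.9]
233 [507. -50. 113.] [559.   6. 149.]
```

View pics/above.png

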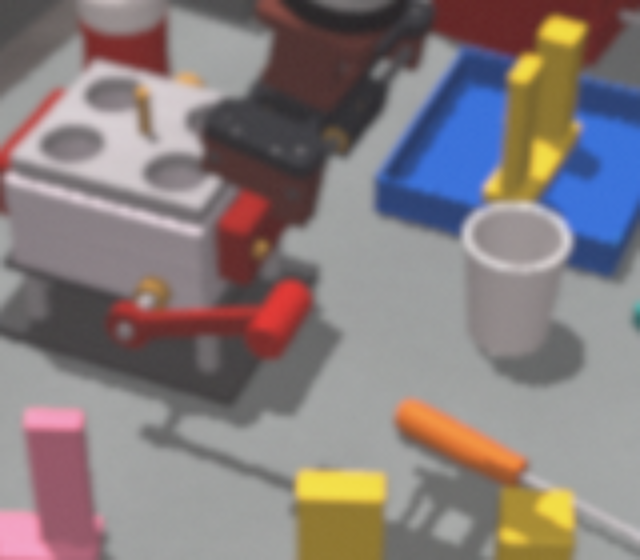

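The roller at (280,320) lies free below the shut fingers, and the tray, cup and screwdriver are undisturbed. I approach to just above the roller, then press.

```bash
python3 -m creep '{"delta_pos":[[-0.001,0,0.008],[-0.001,0,0.012],[-0.0015,0.0008,0.014],[-0.0015,0,0.014],[-0.0013,0,0.012],[-0.0008,0,0.006],[-0.0003,0,0.003],[0,0,0]],"twist":[[0,0,0],[0,0,0],[0,0,0],[0,0,0],[0,0,0],[0,0,0],[0,0,0],[0,0,0]]}' && python3 -m creep '{"delta_pos":[[-0.0005,0,0.003],[-0.0005,0,0.003],[-0.0005,0,0.003],[-0.0005,0,0.003],[-0.0005,0,0.003],[-0.0005,0,0.003],[-0.0005,0,0.003],[0,0,0]],"twist":[[0,0,0],[0,0,0],[0,0,0],[0,0,0],[0,0,0],[0,0,0],[0,0,0],[0,0,0]]}'
```

```text
t: 15.72
ee_pos: [520.4, -23.8, 150.6]
orientation: [-3.122, -0.106, -0.27]
ft_force: [-0.3, 0.1, 0.5]
width: 0.5
grasp_force: 0.0
t: 16.38
ee_pos: [518.7, -23.7, 129.5]
orientation: [-3.122, -0.107, -0.268]
ft_force: [-5.6, -1.1, 5.4]
width: 0.3
grasp_force: 3.1
```

```bash
python3 -m creep '{"delta_pos":[[-0.0011,0,0.0036],[-0.0011,0,0.0036],[-0.0011,0,0.0036],[-0.0011,0,0.0036],[-0.0011,0,0.0036],[-0.0011,0,0.0036],[-0.0011,0,0.0036],[-0.0011,0,0.0036]],"twist":[[0,0,0],[0,0,0],[0,0,0],[0,0,0],[0,0,0],[0,0,0],[0,0,0],[0,0,0]]}' && python3 -m creep '{"delta_pos":[[-0.0003,0,0.0037],[-0.0003,0,0.0037],[-0.0003,0,0.0037],[-0.0003,0,0.0037],[-0.0003,0,0.0037],[-0.0003,0,0.0037],[-0.0003,0,0.0037],[-0.0003,0,0.0037],[-0.0003,0,0.0037],[0,0,0]],"twist":[[0,0,0],[0,0,0],[0,0,0],[0,0,0],[0,0,0],[0,0,0],[0,0,0],[0,0,0],[0,0,0],[0,0,0]]}'
```

```text
t: 17.05
ee_pos: [514.9, -24.0, 99.9]
orientation: [-3.122, -0.107, -0.268]
ft_force: [-5.9, -2.3, 6.7]
width: 0.4
grasp_force: 3.8
t: 17.88
ee_pos: [518.0, -23.6, 66.3]
orientation: [-3.122, -0.106, -0.267]
ft_force: [-5.5, -0.7, 6.9]
width: 0.5
grasp_force: 3.9
```

```bash
python3 -m creep '{"delta_pos":[[-0.0002,0,0.002],[-0.0002,0,0.0015],[-0.0001,0,0.001],[0,0,0]],"twist":[[0,0,0],[0,0,0],[0,0,0],[0,0,0]]}' && python3 -m creep '{"delta_pos":[[-0.0001,0,0.001],[0,0,0]],"twist":[[0,0,0],[0,0,0]]}' && python3 -m creep '{"delta_pos":[[-0.0001,0,0.001],[0,0,0]],"twist":[[0,0,0],[0,0,0]]}'
```

```text
t: 18.22
ee_pos: [518.7, -23.5, 62.3]
orientation: [-3.122, -0.106, -0.269]
ft_force: [-5.7, 0.2, 6.8]
width: 0.5
grasp_force: 4.0
t: 18.38
ee_pos: [518.9, -23.5, 61.4]
orientation: [-3.122, -0.106, -0.269]
ft_force: [-6.0, 0.2, 7.2]
width: 0.3
grasp_force: 4.0
t: 18.55
ee_pos: [519.0, -23.5, 60.8]
orientation: [-3.122, -0.106, -0.27]
ft_force: [-8.3, -0.3, 13.7]
width: 0.5
grasp_force: 7.5
```

The stop is felt: the force jumped at z about 61, as expected. I press slightly more, hold about 1.5 s, and check the force before rising.

```bash
python3 -m creep '{"delta_pos":[[0,0,0.001],[0,0,0]],"twist":[[0,0,0],[0,0,0]]}' && python3 -m creep '{"delta_pos":[[0,0,0],[0,0,0],[0,0,0],[0,0,0],[0,0,0],[0,0,0],[0,0,0],[0,0,0],[0,0,0],[0,0,0],[0,0,0],[0,0,0],[0,0,0],[0,0,0],[0,0,0],[0,0,0],[0,0,0],[0,0,0]],"twist":[[0,0,0],[0,0,0],[0,0,0],[0,0,0],[0,0,0],[0,0,0],[0,0,0],[0,0,0],[0,0,0],[0,0,0],[0,0,0],[0,0,0],[0,0,0],[0,0,0],[0,0,0],[0,0,0],[0,0,0],[0,0,0]]}'
python3 - <<'E'
from h import *
go(517,-24,160)
im,d=get_image("side")
b=cv2.resize(im[120:260,200:360],(640,560));cv2.imwrite("pics/stop.png",b[...,::-1])
E
```

```text
t: 18.72
ee_pos: [519.2, -23.5, 60.3]
orientation: [-3.122, -0.107, -0.27]
ft_force: [-9.5, -0.1, 22.0]
width: 1.0
grasp_force: 11.5
t: 20.22
ee_pos: [519.2, -23.5, 60.4]
orientation: [-3.122, -0.106, -0.27]
ft_force: [-10.3, 0.5, 20.2]
width: 0.3
grasp_force: 10.9
t 20.22 tcp [519.2 -23.5  60.4] toolx [0.983 0.067 0.172] tooly [ 0.068 -0.998 -0.   ] toolz [ 0.171  0.012 -0.985] F [-10.3   0.5  20.2] w 0.3
 delta tool mm [ 15.    0.3 -98.5]
```

View pics/stop.png

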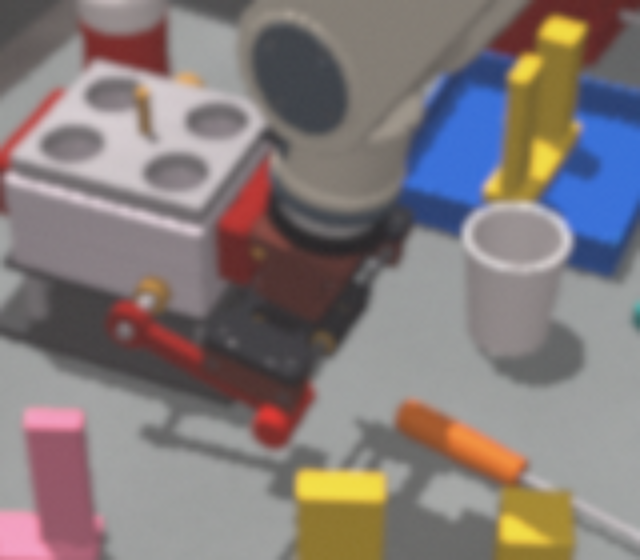

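The lever is fully down, with the roller at (275,420) under the fingers. I let it rise slowly.

```bash
python3 -m creep '{"delta_pos":[[0.0001,0,-0.0015],[0.0003,0,-0.0029],[0.0003,0,-0.0029],[0.0003,0,-0.0029],[0.0003,0,-0.0029],[0.0003,0,-0.0029],[0.0003,0,-0.0029],[0.0003,0,-0.0029],[0.0003,0,-0.0029],[0.0003,0,-0.0029],[0.0003,0,-0.0029],[0.0003,0,-0.0029],[0.0003,0,-0.0029],[0.0003,0,-0.0029]],"twist":[[0,0,0],[0,0,0],[0,0,0],[0,0,0],[0,0,0],[0,0,0],[0,0,0],[0,0,0],[0,0,0],[0,0,0],[0,0,0],[0,0,0],[0,0,0],[0,0,0]]}' && python3 -m creep '{"delta_pos":[[0.0008,0,-0.0027],[0.0008,0,-0.0027],[0.0008,0,-0.0027],[0.0008,0,-0.0027],[0.0008,0,-0.0027],[0.0008,0,-0.0027],[0.0008,0,-0.0027],[0.0008,0,-0.0027],[0.0008,0,-0.0027],[0.0008,0,-0.0027],[0.0008,0,-0.0027],[0.0008,0,-0.0027]],"twist":[[0,0,0],[0,0,0],[0,0,0],[0,0,0],[0,0,0],[0,0,0],[0,0,0],[0,0,0],[0,0,0],[0,0,0],[0,0,0],[0,0,0]]}' && python3 -m creep '{"delta_pos":[[0.0003,0,-0.0018],[0.0003,0,-0.0018],[0.0003,0,-0.0018],[0.0003,0,-0.0018],[0.0003,0,-0.0018],[0.0003,0,-0.0018],[0.0003,0,-0.0018],[0.0003,0,-0.0018],[0.0003,0,-0.0018],[0.0003,0,-0.0018],[0.0003,0,-0.0018],[0.0003,0,-0.0018]],"twist":[[0,0,0],[0,0,0],[0,0,0],[0,0,0],[0,0,0],[0,0,0],[0,0,0],[0,0,0],[0,0,0],[0,0,0],[0,0,0],[0,0,0]]}' && python3 -m creep '{"delta_pos":[[0.001,0,-0.006],[0.002,0,-0.012],[0.003,0,-0.018],[0.003,0,-0.018],[0.002,0,-0.012],[0.001,0,-0.006],[0,0,0],[0,0,0]],"twist":[[0,0,0],[0,0,0],[0,0,0],[0,0,0],[0,0,0],[0,0,0],[0,0,0],[0,0,0]]}'
python3 - <<'E'
from h import *
go(517,-24,160)
im,d=get_image("side");P=pts("side",d);hsv=cv2.cvtColor(im,cv2.COLOR_RGB2HSV)
Rm=((hsv[...,0]<6)|(hsv[...,0]>174))&(hsv[...,1]>130)&(abs(P[...,0]-520)<40)&(abs(P[...,1]+24)<40)&(P[...,2]>110)
q=P[Rm];print(len(q),q.min(0).round(),q.max(0).round())
cv2.imwrite("pics/end.png",im[...,::-1])
E
```

```text
t: 21.43
ee_pos: [517.1, -23.8, 99.2]
orientation: [-3.122, -0.106, -0.272]
ft_force: [-1.7, 0.4, 5.4]
width: 0.6
grasp_force: 2.8
t: 22.43
ee_pos: [521.7, -23.7, 132.7]
orientation: [-3.122, -0.106, -0.274]
ft_force: [0.7, 0.6, 3.4]
width: 0.5
grasp_force: 1.1
t: 23.43
ee_pos: [521.1, -23.6, 154.3]
orientation: [-3.122, -0.106, -0.273]
ft_force: [0.1, -0.2, -0.0]
width: 0.4
grasp_force: 0.0
t: 24.1
ee_pos: [520.4, -23.7, 227.2]
orientation: [-3.122, -0.106, -0.273]
ft_force: [-0.0, -0.8, 0.1]
width: 0.4
grasp_force: 0.0
t 24.1 tcp [520.4 -23.7 227.2] toolx [0.982 0.067 0.174] tooly [ 0.068 -0.998  0.   ] toolz [ 0.173  0.012 -0.985] F [-0.  -0.8  0.1] w 0.4
 delta tool mm [-15.1   0.1  65.6]
236 [508. -48. 113.] [560.   6. 242.]
```

View pics/end.png

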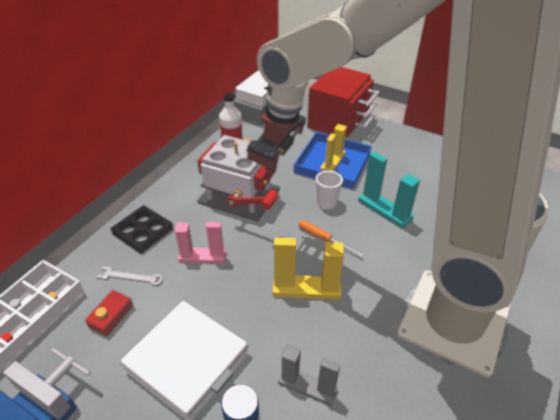

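The lever is back at rest at (265,198), the block stands in the tray at (335,150), and everything else is where it was. The robot touches nothing.

```bash
python3 -c "
from workcell import close_job
print(close_job())"
```

```text
the job is handed in; nothing more can be done
None
```

The job is handed in after about 24 s on the robot clock: the yellow block stands upright in the blue tray, the lever was held at its stop for about 1.5 s and eased back to rest, and the final picture shows nothing else moved.

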